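# Refit the cooling on two boards of an opened display

## Robot

A 6-joint arm with a two-finger parallel gripper is mounted at the origin on the work surface. World frame = base frame: x ahead of the robot, y to its left, z up, the work surface at z = 0. Lengths are in m, angles in rad, forces in N, time in s.
With the tool pointing down it reaches from about 0.225 to 0.875 m from the base axis. Payload 3.4 kg.
Tool frame: the origin (TCP) lies on the centre line of the jaws, within the pads' length; the fingertips stand 17 mm ahead of it and the grasp point (between the pads) lies 2 mm behind it (nose_length is the distance from the TCP to the fingertips, in m); z points along the fingers, y is the line along which they close (so a half turn about z gives the same grasp; the last joint's range is limited). The gripper opens to 85 mm and grips with 20 to 120 N. Pads are 22 mm wide; open, the fingers measure 114 mm over their backs; the gripper's body (76 mm by 85 mm) begins 54 mm behind the grasp point. The pads swing forward as they close: fully open they stand 13 mm farther back than shut.
Start: joints at [1.05, 0.276, 1.505, -0, 1.361, -0.121], TCP at [0.224, 0.53, 0.248] pointing down, gripper open.
Joint ranges: [-2.89, 2.89], [-0.75, 2.08], [0.22, 2.7], [-1.18, 4.32], [0.11, 2.71], [-2.7, 2.7]. Speed limits (rad/s): [2.57, 2.57, 3.14, 3.14, 3.14, 3.14].

## Interface

Orientations are given as a unit quaternion [w, x, y, z].
In Python, from rig import get_state, get_image, sign_off, find_in, place_of, nose_length gives the robot as it stands.
- The arm moves only by the tool apply_moves, never from a script. Its argument "deltas" is one flat list of numbers, 5 for each row, row after row: the finger opening in mm, from 0 to 85.4, then the shift along the tool's x, y, z in mm, then the turn about the tool's z in degrees. A call has 1 to 12 rows; each row is the pose to reach, as a shift and turn from the pose commanded when the call began, along the tool's axes at that moment; what a row does not reach only later rows make up. A row lasts 1/12 s, in which the tool goes at most 41.7 mm and 7.16 degrees, less where a joint would pass 70% of its speed; a pose out of reach is approached as far as the arm can. A call with a gripper value outside its range is refused whole. The fingers move at their own pace and stop on an object; "squeeze" is the grip in N (left out, the last holds). Time passes only in rows, so rows that repeat a pose let the fingers close. It gives the time, the measured TCP pose, the force, the opening and the grip force at its end, in the units of the state.
- get_state(): the state, without advancing time (a new reading comes with each control period).
- get_image(name): name is "scene" or "top"; returns a dict with "frame" (480x640x3 uint8, red, green, blue), "K" (3x3 intrinsics, pixels), "position" and "orientation" of the camera in the world. Camera axes: x right, y down, z forward; pixel columns grow to the right and rows downward; lengths in m; the calibration is good to about 2 mm. A picture is of the moment at which its call begins. There is no depth.
- sign_off(): hands the job in; it is judged then, once.
Trained networks look in a picture, given as the dict that the camera call returned (one of the last four; its "shot" number tells which), for a name from the list of things; names that differ only in an ending like _2 or _b are one class to them, and where a whole thing is asked for, a point or a joint stands for the part that bears it (a point fixed in the world has none). Each returns a list of dicts, best first, with "score" (0 to 1); they miss things now and then, are a little off and sometimes report something else, mostly with a low value. They report only what shows in the picture. A call takes as long as a camera call. They do not tell look-alikes from the thing itself.
- find_in(query, picture): "point" ([column, row] in pixels, amid what is visible of it).
- place_of(query, picture): "point" ([column, row] in pixels: a listed point, or the origin of a listed thing).
The state is a dict: "clock": time; "qpos": joint angles; "qd": joint speeds; "effort": joint torques, N m; "position": TCP position; "ee_rot": TCP orientation; "contact_force": force on the tool from outside, world axes, zero at the start; "moment": the same for the moment, N m; "width": finger opening in m; "gripper_force": force on a finger pad.
Only numpy, scipy, OpenCV 4.12 (cv2) and the standard library are available. Lean on these libraries where they do the work, as an engineer would, in place of code of your own. Each camera call takes 0.05 s, during which the arm holds its last target. There are 200 camera calls.

## Task

Refit the cooling of the opened display: lay the large copper plate on the bright square chip of the green circuit board and the small copper plate on the chip of the blue board, then stand the large black heat sink on the large plate and the small black one on the small plate, fins up. Each part must lie flat, well centred over its chip and square with its board (any way round). Leave the silver heat sink and the silver plate where they lie.

Things in the scene. Friction and masses are not known exactly. Their poses are not given: they have to be found in the camera images.
- main_board: Green circuit board, screwed down: x -55 to 90 mm, y -65 to 85 mm. Origin: on its underside (the pan's surface), straight below the chip's centre; z up. The board's top is at z 8 mm, small parts reach 10, sockets along the far edge (x 73 to 89 mm) reach 20. Its chip is a bright metal square, 40 x 40 mm, sides along the board's x and y, its flat top at z 14 mm.
- video_board: Blue circuit board, screwed down: x -55 to 90 mm, y -65 to 55 mm. Origin: on its underside (the pan's surface), straight below the chip's centre; z up. The board's top is at z 8 mm, small parts reach 10, sockets along the far edge (x 73 to 89 mm) reach 20. Its chip is a bright metal square, 26 x 26 mm, sides along the board's x and y, its flat top at z 14 mm.
- power_board: The red circuit board, 145 x 120 mm (x from -55 to +90 mm, y from -60 to +60 mm), with a yellow and black coil and blue capacitors up to 32 mm above its underside. Screwed down; nothing is to be put on it. Origin on its underside, below the middle of its width.
- large_plate: The large copper plate, 44 x 44 mm, 6 mm thick, lying flat and loose, about 100 g. Origin: centre of its underside; x and y along its sides, z up.
- small_plate: The small copper plate, 30 x 30 mm, 6 mm thick, lying flat and loose, about 50 g. Origin: centre of its underside; x and y along its sides, z up.
- large_sink: The large black finned heat sink, 56 x 56 mm, 30 mm high, standing on its flat base with the fins up, loose, about 130 g. Origin: centre of its underside; fins run along x, z up. It can be held by any two opposite sides.
- small_sink: The small black finned heat sink, 38 x 38 mm, 22 mm high, standing on its flat base with the fins up, loose, about 50 g. Origin: centre of its underside; fins run along x, z up. It can be held by any two opposite sides.
- silver_sink: A silver finned heat sink, 48 x 48 mm, 26 mm high, loose; not part of this job. Origin: centre of its underside.
- silver_plate: A silver aluminium plate, 37 x 37 mm, 6 mm thick, loose; not part of this job. Origin: centre of its underside.
Mind the look-alikes: they are no part of the job. What is shaped like the small_sink but purple or turquoise is not meant.

How it is judged:
At the end, for the whole second after the job is handed in: Large copper plate (9 mm) and on it the large black sink (10 mm) centred over the green board's chip; small plate and small black sink likewise on the blue board. Each flat (0.1 rad), at its height (3 mm), square with its board in any quarter turn (0.2 rad), at rest (horizontal distance between large_plate and main_board below 0.009 m and z of large_plate in the frame of main_board between 0.011 and 0.017 m and angle between each of large_plate, large_sink, small_plate, small_sink's own z axis and vertical below 0.1 rad and (angle between the x axis of large_plate and the x axis of main_board, either way round below 0.2 rad or angle between the x axis of large_plate and the y axis of main_board, either way round below 0.2 rad) and linear speed of each of large_plate, large_sink, small_plate, small_sink below 0.02 m/s and angular speed of each of large_plate, large_sink, small_plate, small_sink below 0.2 rad/s and horizontal distance between large_sink and main_board below 0.01 m and z of large_sink in the frame of main_board between 0.017 and 0.023 m and (angle between the x axis of large_sink and the x axis of main_board, either way round below 0.2 rad or angle between the x axis of large_sink and the y axis of main_board, either way round below 0.2 rad) and horizontal distance between small_plate and video_board below 0.009 m and z of small_plate in the frame of video_board between 0.011 and 0.017 m and (angle between the x axis of small_plate and the x axis of video_board, either way round below 0.2 rad or angle between the x axis of small_plate and the y axis of video_board, either way round below 0.2 rad) and horizontal distance between small_sink and video_board below 0.01 m and z of small_sink in the frame of video_board between 0.017 and 0.023 m and (angle between the x axis of small_sink and the x axis of video_board, either way round below 0.2 rad or angle between the x axis of small_sink and the y axis of video_board, either way round below 0.2 rad)); the robot touches nothing.
It fails at once if the silver heat sink is moved by more than 25 mm (distance of silver_sink from where it was at the start of the episode above 0.025 m).
It fails at once if the silver plate is moved by more than 25 mm (distance of silver_plate from where it was at the start of the episode above 0.025 m).
It also fails if it takes over 128 s, if anything falls off the work surface, if the arm or the gripper's body presses on something with over 40 N, if the wrist force passes 120 N, or if a joint passes its speed limit or range.

## Working session

There is one attempt and no reset: what is moved stays moved. The work goes in short steps, Python scripts to look and compute and a tool call to move; the robot and the scene stay as the last step left them, time stands still between calls to the robot, and variables do not carry over. Pictures are saved under pics/ and viewed, at most 14 in all, crops included, and the job is handed in when it is done.

Besides the shell and the picture viewer there is one more tool, called by a JSON object that holds its "name" and its "arguments". apply_moves: Moves the arm, as the interface text tells. Its arguments: {"type":"object","properties":{"deltas":{"type":"array"},"squeeze":{"type":"number"}},"required":["deltas"]}

```bash
mkdir -p pics; ls; python3 - <<'E'
from rig import *
import cv2
s=get_state();print(s)
print(nose_length if not callable(nose_length) else nose_length())
for n in("scene","top"):
    p=get_image(n);cv2.imwrite(f"pics/{n}0.png",p["frame"][:,:,::-1]);print(n,p["K"],p["position"],p["orientation"])
    for q in "main_board video_board large_plate small_plate large_sink small_sink silver_sink silver_plate".split():
        print(q,[(r["point"],round(r["score"],2)) for r in place_of(q,p)][:4])
E
```

```text
pics
{'clock': 0.0, 'qpos': array([ 1.05000290e+00,  2.76595054e-01,  1.50619135e+00, -1.31022351e-05,
        1.36068391e+00, -1.20992421e-01]), 'qd': array([-0.00147987,  0.00027813,  0.00030648, -0.00082393, -0.00022104,
        0.00024353]), 'effort': array([-6.87003539e-04, -4.16774368e+01, -2.45807523e+01, -3.88284468e-05,
        1.07353643e-02, -2.78031371e-05]), 'position': array([0.22355393, 0.52919692, 0.24741645]), 'ee_rot': array([-2.90040230e-04,  1.98570384e-01,  9.80086180e-01, -8.92923618e-04]), 'contact_force': array([ 0.07459641,  0.1491321 , -0.2971173 ]), 'moment': array([ 0.03229424, -0.02611958,  0.02180911]), 'gripper_force': 0.0, 'width': 0.08574739607718859}
0.017
scene [[579.27485397   0.         318.68547665]
 [  0.         579.27485397 243.44140882]
 [  0.           0.           1.        ]] [ 0.9806194  -0.41088782  1.12111761] [-0.25484342  0.86195116  0.41847162 -0.130294  ]
main_board []
video_board [([286.8, 406.0], 0.95)]
large_plate [([163.9, 400.7], 0.66)]
small_plate [([306.5, 292.2], 0.6)]
large_sink [([468.4, 182.5], 0.73), ([351.4, 250.0], 0.16)]
small_sink [([162.3, 264.6], 0.8), ([345.8, 152.2], 0.71), ([383.5, 133.1], 0.66), ([354.2, 246.0], 0.6)]
silver_sink [([396.2, 218.3], 0.59), ([351.9, 249.5], 0.2)]
silver_plate [([240.8, 325.4], 0.78), ([469.8, 186.5], 0.26)]
top [[465.17652369   0.         315.42741487]
 [  0.         465.17652369 237.79109429]
 [  0.           0.           1.        ]] [0.36789766 0.01292143 1.18593961] [-0.02097935  0.71340049 -0.69980802  0.02980512]
main_board [([402.1, 235.5], 0.67), ([215.6, 157.2], 0.59)]
video_board [([412.0, 161.8], 0.57), ([310.5, 163.2], 0.37)]
large_plate [([481.6, 221.7], 0.61), ([310.8, 163.0], 0.16)]
small_plate [([343.1, 224.8], 0.44)]
large_sink [([151.7, 220.5], 0.98)]
small_sink [([161.9, 322.4], 0.64), ([420.1, 332.3], 0.58), ([283.7, 235.7], 0.57)]
silver_sink []
silver_plate [([403.2, 235.7], 0.74)]
```

View pics/scene0.png

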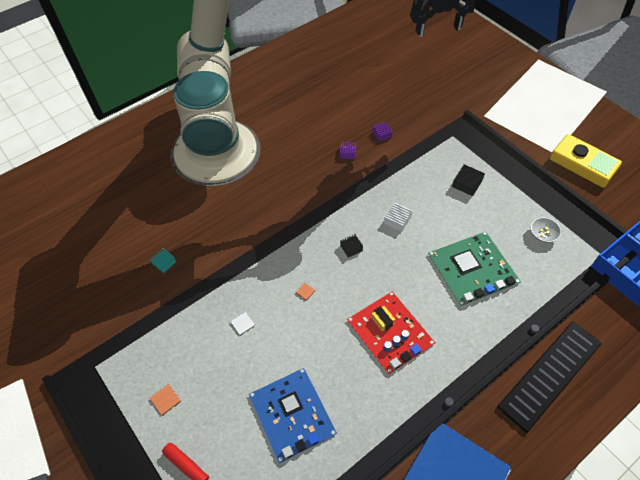

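View pics/top0.png

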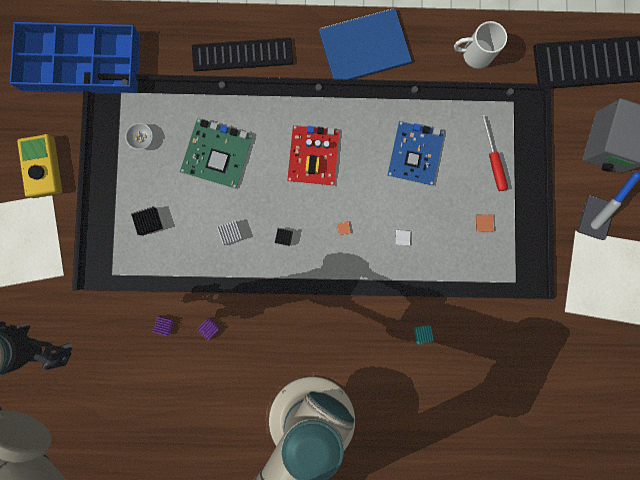

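The pan holds, in top-view pixels, the large sink at (152,221), silver sink (233,233), small black sink (285,236), small copper plate (344,228), silver plate (403,237) and large copper plate (485,223). The green chip is at (217,160) and the blue chip at (413,159). Next I'll fit known box shapes to colour masks in both views.

```bash
cat > h.py <<'E'
import numpy as np, cv2
from rig import *
from scipy.spatial.transform import Rotation as R
from scipy.optimize import minimize
S=4
def proj(P,p):
    w,x,y,z=p["orientation"]
    c=R.from_quat([x,y,z,w]).inv().apply(np.atleast_2d(P)-p["position"])
    u=c@np.array(p["K"]).T
    return u[:,:2]/u[:,2:]
def box(x,y,a,z0,z1,w):
    h=w/2;c,s=np.cos(a),np.sin(a)
    q=np.array([[-h,-h],[h,-h],[h,h],[-h,h]])@np.array([[c,s],[-s,c]])+[x,y]
    return np.vstack([np.c_[q,np.full(4,z)] for z in (z0,z1)])
def mask(p,kind,ctr,r=32):
    f=p["frame"];x0,y0=int(ctr[0])-r,int(ctr[1])-r;x0=max(x0,0);y0=max(y0,0)
    c=cv2.resize(f[y0:y0+2*r,x0:x0+2*r],None,fx=S,fy=S,interpolation=cv2.INTER_CUBIC)
    h=cv2.cvtColor(c,cv2.COLOR_RGB2HSV).astype(int);H,s,v=h[...,0],h[...,1],h[...,2]
    m={'copper':((H<18)|(H>172))&(s>90)&(v>90),'black':(v<70),'chip':(s<50)&(v>185),
       'green':(H>55)&(H<90)&(s>80),'blue':(H>95)&(H<125)&(s>110)}[kind].astype(np.uint8)
    n,l,st,ce=cv2.connectedComponentsWithStats(m)
    k=max(range(1,n),key=lambda i:st[i,4]-S*5*np.hypot(*(ce[i]-m.shape[0]/2))) if n>1 else 0
    return (l==k).astype(np.uint8) if n>1 else m,(x0,y0)
def fit(ps,ms,x,y,z0,z1,w,a0=None):
    def cost(v):
        t=0
        for p,(m,o) in zip(ps,ms):
            u=(proj(box(v[0]/100,v[1]/100,v[2],z0,z1,w),p)-o+.5)*S-.5
            b=np.zeros_like(m);cv2.fillConvexPoly(b,cv2.convexHull(np.round(u*16).astype(np.int32)),1,shift=4)
            t+=1-(b&m).sum()/max(1,(b|m).sum())
        return t/len(ps)
    best=min((minimize(cost,[x*100,y*100,a],method='Nelder-Mead',options=dict(initial_simplex=[[x*100,y*100,a],[x*100+1,y*100,a],[x*100,y*100+1,a],[x*100,y*100,a+.25]])) for a in ([0,.4,.8,1.2] if a0 is None else [a0])),key=lambda r:r.fun)
    v=best.x
    return v[0]/100,v[1]/100,(np.degrees(v[2])+45)%90-45,best.fun
def ray(uv,p,z):
    w,x,y,zz=p["orientation"];d=R.from_quat([x,y,zz,w]).apply(np.linalg.inv(p["K"])@[uv[0],uv[1],1])
    return p["position"]+d*(z-p["position"][2])/d[2]
E
cat > m.py <<'E'
from h import *
ps=[get_image("top"),get_image("scene")]
# triangulate chips
def c(m):
    M=cv2.moments(m[0],True);return (np.array([M['m10'],M['m01']])/M['m00']+.5)/S-.5+m[1]
for n,t,s in (("main",(217,160),(466,261)),("video",(413,159),(290,403))):
    ms=[mask(ps[0],'chip',t,14),mask(ps[1],'chip',s,20)]
    print(n,[m[0].sum()/16 for m in ms])
    Z=np.linspace(-.01,.08,91);e=[np.hypot(*(ray(c(ms[0]),ps[0],z)-ray(c(ms[1]),ps[1],z))[:2]) for z in Z];i=np.argmin(e)
    print("chip z",Z[i],e[i],ray(c(ms[0]),ps[0],Z[i]),ray(c(ms[1]),ps[1],Z[i]))
for zp in (0,.005,.010):
  print(zp)
  for n,k,t,s,z0,z1,w in (("Lplate",'copper',(485,223),(165,400),0,.006,.044),("Splate",'copper',(344,228),(306,292),0,.006,.030),
    ("Lsink",'black',(148,221),(468,180),0,.03,.056),("Ssink",'black',(285,236),(351,245),0,.022,.038),
    ("main",'chip',(217,160),(466,261),.014,.014,.040),("video",'chip',(413,159),(290,403),.014,.014,.026)):
    ms=[mask(ps[0],k,t,14 if k=='chip' else 24),mask(ps[1],k,s,20 if k=='chip' else 26)]
    x,y,_=ray(t,ps[0],.02)
    r=[fit(ps,ms,x,y,z0+zp,z1+zp,w)]+[fit([ps[i]],[ms[i]],x,y,z0+zp,z1+zp,w) for i in (0,1)]
    print(n,*[np.round(q,4) for q in r])
E
python3 m.py
```

```text
main [np.float64(0.5), np.float64(269.0625)]
chip z 0.022 0.01975288134880722 [0.65557973 0.26700013 0.022     ] [0.64412968 0.25090439 0.022     ]
video [np.float64(1.0), np.float64(156.875)]
chip z 0.009 0.008657076829315017 [ 0.65109678 -0.25103511  0.009     ] [ 0.65595359 -0.24386878  0.009     ]
0
Lplate [ 0.4976 -0.433   1.2087  0.1408] [ 0.5005 -0.4344  1.5377  0.0453] [ 0.4954 -0.432   1.7356  0.0319]
Splate [ 0.4792 -0.0719 12.7079  0.2157] [ 0.48   -0.0723 13.2744  0.0664] [ 0.4747 -0.069  10.5985  0.084 ]
Lsink [ 0.4847  0.4238 20.1881  0.1   ] [ 0.4865  0.424  19.6095  0.0452] [ 0.4813  0.4271 21.1576  0.057 ]
Ssink [  0.4532   0.0803 -11.3825   0.1198] [  0.4542   0.0796 -10.8478   0.072 ] [  0.4508   0.0822 -14.7265   0.1258]
main [  0.6414   0.2557 -16.1369   0.5193] [ 0.6842  0.2634 34.0082  0.9958] [  0.6414   0.2557 -16.1368   0.0406]
video [  0.657   -0.2446 -12.4182   0.5645] [  0.6498  -0.249  -44.542    0.9903] [  0.657   -0.2446 -12.4295   0.1378]
0.005
Lplate [ 0.4986 -0.432   1.8867  0.0659] [ 0.4998 -0.4325  1.2191  0.0504] [ 0.4972 -0.432   2.2347  0.0374]
[... 554 characters left out ...]
6522   0.1472]
0.01
Lplate [ 0.4991 -0.4317  2.2342  0.0603] [ 0.4992 -0.4301  1.1737  0.0557] [ 0.5002 -0.4318  2.0058  0.0459]
Splate [ 0.4796 -0.0717 13.0628  0.0933] [ 0.4787 -0.0717 13.5918  0.0816] [ 0.4794 -0.0728 12.2639  0.1   ]
Lsink [ 0.4854  0.4203 20.5633  0.069 ] [ 0.4855  0.4204 18.5974  0.0601] [ 0.4857  0.4193 22.5741  0.0714]
Ssink [  0.454    0.0787 -11.2706   0.1175] [  0.4537   0.0789 -10.3682   0.0865] [  0.4548   0.0778 -16.0224   0.1405]
main [  0.6442   0.2497 -15.6173   0.5262] [  0.6549   0.2937 -44.3209   0.9941] [  0.6442   0.2497 -15.6173   0.0543]
video [  0.6595  -0.2466 -10.5097   0.5717] [ 0.6578 -0.2492  0.4387  0.9905] [  0.6594  -0.246  -10.56     0.1533]
```

```bash
cat > b.py <<'E'
from h import *
ps=[get_image("top"),get_image("scene")]
zp=.007
for n,col,t,s,w in (("main",'green',(217,160),(466,261),.04),("video",'blue',(413,159),(290,403),.026)):
    ms=[]
    for p,uv,r in ((ps[0],t,12),(ps[1],s,16)):
        f=p["frame"][uv[1]-r:uv[1]+r,uv[0]-r:uv[0]+r]
        c=cv2.resize(f,None,fx=S,fy=S,interpolation=cv2.INTER_CUBIC);g=c.min(2)
        q=g[4*r-4:4*r+4,4*r-4:4*r+4];th=float(np.median(q))*.75
        m=(g>th).astype(np.uint8);l=cv2.connectedComponents(m)[1];k=np.bincount(l[4*r-6:4*r+6,4*r-6:4*r+6].ravel())[1:].argmax()+1
        ms.append(((l==k).astype(np.uint8),(uv[0]-r,uv[1]-r)));print(th,(l==k).sum()/16)
    x,y,_=ray(t,ps[0],.02)
    for sel in ([0,1],[0],[1]): print(n,np.round(fit([ps[i] for i in sel],[ms[i] for i in sel],x,y,.014+zp,.014+zp,w),4))
    # board yaw: hull of colour mask rectified onto plane, min-area rect
    for p,uv,r in ((ps[0],t,50),(ps[1],s,75)):
        h=cv2.cvtColor(p["frame"],cv2.COLOR_RGB2HSV).astype(int);H,s_,v=h[...,0],h[...,1],h[...,2]
        m=((H>55)&(H<90) if col=='green' else (H>100)&(H<122))&(s_>100)
        ys,xs=np.nonzero(m);k=(abs(xs-uv[0])<r)&(abs(ys-uv[1])<r)
        P=np.array([ray((a,b),p,zp+.008)[:2] for a,b in zip(xs[k],ys[k])])*1000
        print(col,cv2.minAreaRect(P.astype(np.float32)))
E
python3 b.py; sed -i 's/for zp in .*/for zp in (.007,):/' m.py; python3 m.py|grep -v chip
```

```text
118.5 243.9375
168.375 274.4375
main [  0.644    0.2517 -15.6535   0.0437]
main [  0.6445   0.2516 -16.1315   0.0385]
main [  0.6433   0.2515 -15.5243   0.0365]
green ((663.6278076171875, 256.43487548828125), (148.93653869628906, 140.8728485107422), 74.45380401611328)
green ((663.2666625976562, 256.5931701660156), (148.76834106445312, 142.99002075195312), 74.33162689208984)
117.0 99.5625
142.5 173.75
video [  0.6596  -0.2454 -11.3701   0.0702]
video [  0.6597  -0.2453 -12.3076   0.0703]
video [  0.6593  -0.2457 -11.4284   0.058 ]
blue ((677.6193237304688, -254.53587341308594), (120.11841583251953, 147.82261657714844), 78.5016860961914)
blue ((675.2791748046875, -254.15219116210938), (119.44632720947266, 144.75018310546875), 78.4196548461914)
main [np.float64(0.5625), np.float64(269.0625)]
video [np.float64(0.9375), np.float64(156.5)]
0.007
Lplate [ 0.4991 -0.4319  1.8936  0.0541] [ 0.4997 -0.432   1.366   0.0542] [ 0.498  -0.432   2.2313  0.0385]
Splate [ 0.4786 -0.0717 11.8998  0.0941] [ 0.4793 -0.0717 13.2134  0.0766] [ 0.4778 -0.0712 12.1667  0.0957]
Lsink [ 0.4855  0.4212 19.8366  0.0642] [ 0.4855  0.4212 20.0348  0.0542] [ 0.4846  0.4221 22.4977  0.0656]
Ssink [  0.4536   0.0792 -10.2704   0.1101] [  0.4531   0.0792 -10.1604   0.0798] [  0.4524   0.0792 -12.275    0.1371]
main [  0.6435   0.2519 -15.5071   0.5246] [  0.6828   0.2689 -41.4931   0.995 ] [  0.6433   0.2515 -15.5051   0.0495]
video [  0.6593  -0.246  -10.664    0.5717] [ 0.6319 -0.2477 43.0843  0.9896] [  0.6597  -0.2459 -11.4103   0.1503]
```

```bash
cat > go.py <<'E'
import sys;from h import *
s=get_state();w,x,y,z=s["ee_rot"];M=R.from_quat([x,y,z,w]).as_matrix()
def out(T,ang):
    ya=np.degrees(np.arctan2(M[1,1],M[0,1]))
    d=M.T@(np.array(T)-s["position"]);print("delta mm",np.round(d*1000,1),"turn",round((ya-ang+180)%360-180,1),"| yang",round(ya,2),"z",s["position"].round(4),"tilt",np.round(M[:2,2],4),"t",round(s["clock"],2))
a=list(map(float,sys.argv[1:]))
out(a[:3],a[3])
E
python3 go.py .499 -.432 .2 1.8;python3 go.py .499 -.432 .06 1.8
```

```text
delta mm [-627.8 -778.8   48.3] turn 65.3 | yang 67.1 z [0.2238 0.5297 0.2483] tilt [0.     0.0001] t 1.2
delta mm [-627.8 -778.8  188.3] turn 65.3 | yang 67.1 z [0.2238 0.5297 0.2483] tilt [0.     0.0001] t 1.2
```

{"name": "apply_moves", "arguments": {"deltas": [62,-628,-779,48,65,62,-628,-779,48,65,62,-628,-779,48,65,62,-628,-779,48,65,62,-628,-779,48,65,62,-628,-779,48,65,62,-628,-779,48,65,62,-628,-779,48,65,62,-628,-779,48,65,62,-628,-779,48,65,62,-628,-779,48,65,62,-628,-779,48,65], "squeeze": 40}}

```text
clock: 2.2
position: [0.3613, 0.0476, 0.2247]
ee_rot: [0.001, 0.694, 0.72, 0.001]
contact_force: [0.9, 0.2, 0.6]
width: 0.0618
gripper_force: 0.0
```

```bash
python3 go.py .499 -.432 .08 1.8
```

```text
delta mm [-484.4  119.8  144.9] turn 0.3 | yang 2.1 z [0.3613 0.0476 0.2247] tilt [0.0017 0.0002] t 2.2
```

{"name": "apply_moves", "arguments": {"deltas": [62,-484,120,125,0,62,-484,120,125,0,62,-484,120,125,0,62,-484,120,125,0,62,-484,120,125,0,62,-484,120,125,0,62,-484,120,125,0,62,-484,120,125,0,62,-484,120,125,0,62,-484,120,125,0,62,-484,120,125,0,62,-484,120,125,0]}}

```text
clock: 3.2
position: [0.4953, -0.4187, 0.1021]
ee_rot: [-0.0, 0.694, 0.72, 0.0]
contact_force: [0.8, -0.7, 0.5]
width: 0.0622
gripper_force: 0.0
```

```bash
python3 go.py .499 -.432 .045 1.8
```

```text
delta mm [-13.4   3.2  57.1] turn 0.3 | yang 2.07 z [ 0.4953 -0.4187  0.1021] tilt [0.0001 0.0002] t 3.2
```

{"name": "apply_moves", "arguments": {"deltas": [62,-13,3,30,0,62,-13,3,57,0,62,-13,3,57,0,62,-13,3,57,0,62,-13,3,57,0]}}

```text
clock: 3.62
position: [0.499, -0.4294, 0.0468]
ee_rot: [0.001, 0.694, 0.72, 0.0]
contact_force: [0.2, 1.2, 1.2]
width: 0.0623
gripper_force: 0.0
```

```bash
python3 go.py .499 -.432 .024 1.8; python3 - <<'E'
from h import *
p=get_image("scene");c=cv2.resize(p["frame"][330:480,90:290],None,fx=4,fy=4);cv2.imwrite("pics/a1.png",c[:,:,::-1])
E
```

```text
delta mm [-2.6 -0.1 22.8] turn 0.3 | yang 2.12 z [ 0.499  -0.4294  0.0468] tilt [ 0.0008 -0.0006] t 3.62
```

View pics/a1.png

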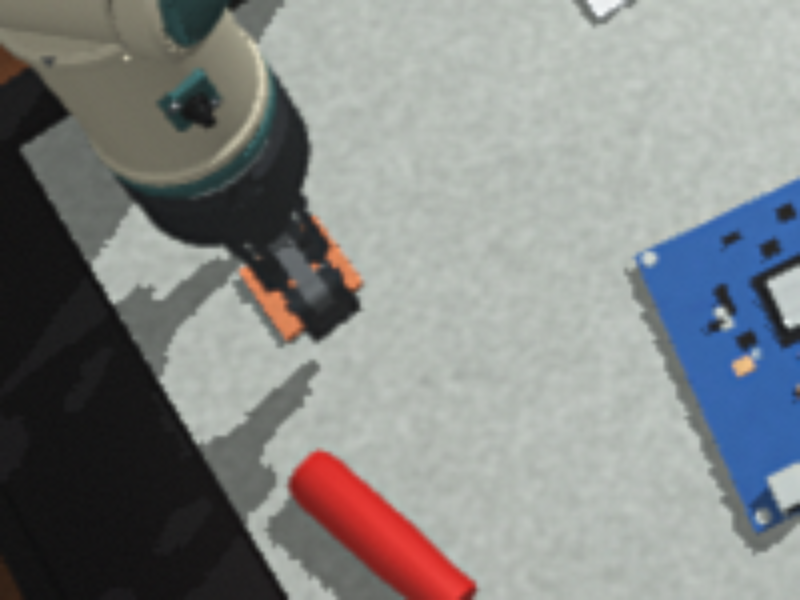

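The gripper straddles the large copper plate, which sits around (300,290) in the crop, with a finger on each side. I'll feel my way down.

{"name": "apply_moves", "arguments": {"deltas": [62,-2,0,12,0,62,-2,0,17,0,62,-2,0,18,0,62,-2,0,19,0,62,-2,0,19,0,62,-2,0,19,0]}}

```text
clock: 4.17
position: [0.4987, -0.4315, 0.027]
ee_rot: [0.0, 0.694, 0.72, 0.0]
contact_force: [-0.9, -0.6, 0.3]
width: 0.0621
gripper_force: 0.0
```

{"name": "apply_moves", "arguments": {"deltas": [62,0,0,1,0,62,0,0,2,0,62,0,0,3,0,62,0,0,3,0]}}

```text
clock: 4.5
position: [0.4985, -0.4314, 0.0235]
ee_rot: [-0.0, 0.694, 0.72, 0.0]
contact_force: [-0.2, -0.7, 1.2]
width: 0.0618
gripper_force: 0.0
```

{"name": "apply_moves", "arguments": {"deltas": [38,0,0,0,0,38,0,0,0,0,38,0,0,0,0,38,0,0,0,0,38,0,0,0,0,38,0,0,0,0]}}

```text
clock: 5.0
position: [0.4988, -0.4317, 0.024]
ee_rot: [0.0, 0.694, 0.72, -0.0]
contact_force: [-0.4, -0.2, 3.5]
width: 0.0421
gripper_force: 40.9
```

{"name": "apply_moves", "arguments": {"deltas": [38,0,0,-5,0,38,0,0,-15,0,38,0,0,-40,0,38,0,0,-80,0,38,0,0,-120,0,38,0,0,-120,0,38,0,0,-120,0]}}

```text
clock: 5.58
position: [0.5, -0.4329, 0.1477]
ee_rot: [0.004, 0.694, 0.72, -0.0]
contact_force: [-0.5, 0.3, -1.7]
width: 0.0426
gripper_force: 40.9
```

```bash
python3 go.py .644 .2517 .15 -15.6; python3 - <<'E'
from h import *
p=get_image("scene");c=cv2.resize(p["frame"][330:480,90:290],None,fx=4,fy=4);cv2.imwrite("pics/a2.png",c[:,:,::-1])
E
```

```text
delta mm [678.8 169.   -5.1] turn 17.7 | yang 2.1 z [ 0.5    -0.4329  0.1477] tilt [ 0.0051 -0.0053] t 5.58
```

View pics/a2.png

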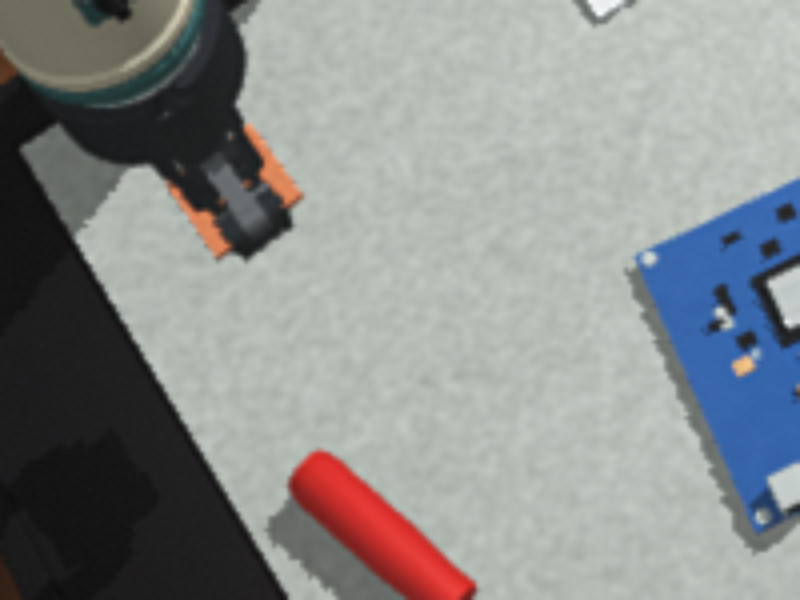

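The plate is held level at about (240,190) in the crop. I'll carry it to the green chip.

{"name": "apply_moves", "arguments": {"deltas": [38,679,169,-5,18,38,679,169,-5,18,38,679,169,-5,18,38,679,169,-5,18,38,679,169,-5,18,38,679,169,-5,18,38,679,169,-5,18,38,679,169,-5,18,38,679,169,-5,18,38,679,169,-5,18,38,679,169,-5,18,38,679,169,-5,18]}}

```text
clock: 6.63
position: [0.6, 0.0598, 0.1453]
ee_rot: [-0.001, 0.798, 0.602, -0.002]
contact_force: [0.4, -0.8, -1.3]
width: 0.0426
gripper_force: 40.9
```

```bash
python3 go.py .644 .2517 .09 -15.6
```

```text
delta mm [196.6 -10.   55.1] turn -0.3 | yang -15.9 z [0.6    0.0598 0.1453] tilt [-0.0045  0.0001] t 6.63
```

{"name": "apply_moves", "arguments": {"deltas": [38,197,-10,0,0,38,197,-10,0,0,38,197,-10,0,0,38,197,-10,25,0,38,197,-10,55,0,38,197,-10,55,0,38,197,-10,55,0,38,197,-10,55,0,38,197,-10,55,0]}}

```text
clock: 7.38
position: [0.6459, 0.2484, 0.0925]
ee_rot: [0.0, 0.798, 0.602, -0.0]
contact_force: [0.1, -0.1, -0.5]
width: 0.0423
gripper_force: 41.1
```

```bash
python3 go.py .644 .2517 .038 -15.6
```

```text
delta mm [ 2.7 -2.7 54.5] turn -0.4 | yang -15.96 z [0.6459 0.2484 0.0925] tilt [-0.0004 -0.001 ] t 7.38
```

{"name": "apply_moves", "arguments": {"deltas": [38,3,-3,25,0,38,3,-3,45,0,38,3,-3,50,0,38,3,-3,52,0,38,3,-3,53,0,38,3,-3,53,0,38,3,-3,53,0]}}

```text
clock: 7.97
position: [0.645, 0.2535, 0.041]
ee_rot: [0.001, 0.798, 0.602, 0.001]
contact_force: [0.2, -0.3, -1.6]
width: 0.0426
gripper_force: 41.1
```

```bash
python3 go.py .644 .2517 .038 -15.6
```

```text
delta mm [-2.  -0.5  3. ] turn -0.3 | yang -15.94 z [0.645  0.2535 0.041 ] tilt [0.0028 0.0008] t 7.97
```

{"name": "apply_moves", "arguments": {"deltas": [38,-2,-1,1,0,38,-2,-1,2,0,38,-2,-1,3,0,38,-2,-1,3,0,38,-2,-1,3,0]}}

```text
clock: 8.38
position: [0.6425, 0.2519, 0.038]
ee_rot: [0.0, 0.798, 0.603, 0.0]
contact_force: [-1.4, -0.9, 5.8]
width: 0.0431
gripper_force: 41.8
```

```bash
python3 go.py .644 .2517 .038 -15.6
```

```text
delta mm [0.2 1.5 0. ] turn -0.3 | yang -15.89 z [0.6425 0.2519 0.038 ] tilt [ 0.001  -0.0001] t 8.38
```

{"name": "apply_moves", "arguments": {"deltas": [60,0,0,0,0,60,0,0,0,0,60,0,0,0,0,60,0,0,-10,0,60,0,0,-40,0,70,0,0,-80,0,76,0,0,-110,0,76,0,0,-110,0,76,0,0,-110,0]}}

```text
clock: 9.13
position: [0.6439, 0.2526, 0.1498]
ee_rot: [0.001, 0.798, 0.603, 0.003]
contact_force: [-1.0, 0.2, -0.3]
width: 0.0758
gripper_force: 0.0
```

```bash
python3 go.py .4852 .4215 .12 20
```

```text
delta mm [ 118.9 -199.1   29.1] turn -35.9 | yang -15.9 z [0.6439 0.2526 0.1498] tilt [0.0059 0.0018] t 9.13
```

{"name": "apply_moves", "arguments": {"deltas": [78,119,-199,29,-36,78,119,-199,29,-36,78,119,-199,29,-36,78,119,-199,29,-36,78,119,-199,29,-36,78,119,-199,29,-36,78,119,-199,29,-36,78,119,-199,29,-36,78,119,-199,29,-36,78,119,-199,29,-36]}}

```text
clock: 9.97
position: [0.4843, 0.42, 0.1168]
ee_rot: [0.0, 0.573, 0.819, -0.0]
contact_force: [0.5, -0.3, 0.3]
width: 0.0782
gripper_force: 0.0
```

```bash
python3 go.py .4852 .4215 .06 20; cat > chk.py <<'E'
from h import *
zp=.007
def meas(ps,k,w,z0,z1,x,y,views=(0,1)):
    ms=[mask(p,k,proj([x,y,(z0+z1)/2+zp],p)[0],22) for p in ps]
    for v in views: print(k,v,np.round(fit([ps[v]],[ms[v]],x,y,z0+zp,z1+zp,w),4))
E
python3 - <<'E'
from chk import *
ps=[get_image("top"),get_image("scene")]
meas(ps,'copper',.044,.014,.020,.6425,.2519)
c=cv2.resize(ps[1]["frame"][150:330,360:600],None,fx=3,fy=3);cv2.imwrite("pics/a3.png",c[:,:,::-1])
E
```

```text
delta mm [ 1.1  1.3 56.8] turn 0.0 | yang 20.02 z [0.4843 0.42   0.1168] tilt [-0.0003 -0.0008] t 9.97
copper 0 [  0.6434   0.2531 -16.2514   0.0367]
copper 1 [  0.6419   0.2534 -15.4219   0.0495]
```

View pics/a3.png

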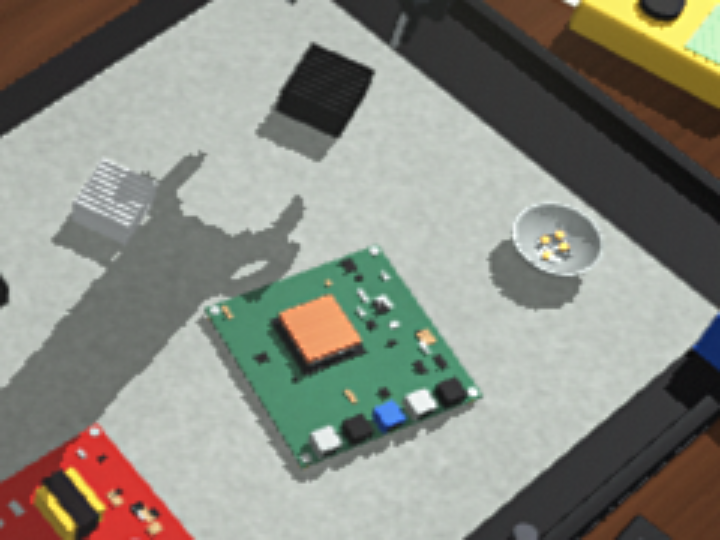

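The large plate is on the green chip, measured at (0.643, 0.253) and square. The gripper is at the top edge near (400,20), above the large sink at (325,90). I'll descend on the sink.

{"name": "apply_moves", "arguments": {"deltas": [78,1,1,30,0,78,1,1,57,0,78,1,1,75,0,78,1,1,84,0,78,1,1,87,0,78,1,1,87,0,78,1,1,87,0]}}

```text
clock: 10.65
position: [0.4853, 0.4226, 0.0314]
ee_rot: [0.0, 0.573, 0.819, 0.001]
contact_force: [0.4, 1.3, 0.3]
width: 0.078
gripper_force: 0.0
```

{"name": "apply_moves", "arguments": {"deltas": [50,0,-1,1,0,50,0,-1,1,0,50,0,-1,1,0,50,0,-1,1,0,50,0,-1,1,0,50,0,-1,1,0]}}

```text
clock: 11.15
position: [0.4841, 0.4225, 0.0309]
ee_rot: [0.0, 0.573, 0.82, 0.001]
contact_force: [0.3, -0.6, 6.3]
width: 0.0554
gripper_force: 44.3
```

```bash
python3 go.py .644 .2517 .15 -15.6
```

```text
delta mm [-215.3   91.8 -119. ] turn 35.7 | yang 20.1 z [0.4841 0.4225 0.0309] tilt [0.0023 0.0016] t 11.15
```

{"name": "apply_moves", "arguments": {"deltas": [50,0,0,-15,0,50,0,0,-50,0,50,0,0,-80,0,50,-215,92,-80,36,50,-215,92,-80,36,50,-215,92,-80,36,50,-215,92,-80,36,50,-215,92,-80,36,50,-215,92,-80,36,50,-215,92,-80,36,50,-215,92,-80,36,50,-215,92,-80,36]}}

```text
clock: 12.15
position: [0.6425, 0.2519, 0.1088]
ee_rot: [-0.001, 0.798, 0.602, -0.001]
contact_force: [-0.3, 0.8, -0.7]
width: 0.0555
gripper_force: 43.5
```

```bash
python3 go.py .6432 .2525 .051 -15.6
```

```text
delta mm [ 0.8  0.6 57.8] turn -0.3 | yang -15.92 z [0.6425 0.2519 0.1088] tilt [-0.0021  0.0004] t 12.15
```

{"name": "apply_moves", "arguments": {"deltas": [50,1,1,25,0,50,1,1,45,0,50,1,1,51,0,50,1,1,54,0,50,1,1,55,0,50,1,1,55,0,50,1,1,55,0]}}

```text
clock: 12.73
position: [0.6453, 0.253, 0.0557]
ee_rot: [0.0, 0.798, 0.603, 0.001]
contact_force: [0.4, 0.2, -0.3]
width: 0.0553
gripper_force: 43.4
```

```bash
python3 go.py .6432 .2525 .051 -15.6
```

```text
delta mm [-1.  -1.9  4.7] turn -0.3 | yang -15.87 z [0.6453 0.253  0.0557] tilt [0.0022 0.0007] t 12.73
```

{"name": "apply_moves", "arguments": {"deltas": [50,-1,-2,2,0,50,-1,-2,3,0,50,-1,-2,4,0,50,-1,-2,5,0,50,-1,-2,5,0,50,-1,-2,5,0]}}

```text
clock: 13.23
position: [0.6426, 0.2519, 0.0509]
ee_rot: [0.0, 0.798, 0.602, 0.0]
contact_force: [-2.6, -0.8, 6.1]
width: 0.0546
gripper_force: 44.2
```

Contact is at the expected height, so I'll release and go up.

{"name": "apply_moves", "arguments": {"deltas": [72,0,0,0,0,72,0,0,0,0,72,0,0,0,0,72,0,0,-10,0,72,0,0,-40,0,72,0,0,-80,0,60,0,0,-100,0,50,0,0,-100,0]}}

```text
clock: 13.9
position: [0.6461, 0.2529, 0.1565]
ee_rot: [0.002, 0.798, 0.602, 0.006]
contact_force: [1.2, 0.4, 0.8]
width: 0.0506
gripper_force: 0.0
```

```bash
python3 go.py .4788 -.0716 .13 12.5
```

```text
delta mm [-358.1  -72.3   23.4] turn -28.4 | yang -15.91 z [0.6461 0.2529 0.1565] tilt [0.0119 0.0034] t 13.9
```

{"name": "apply_moves", "arguments": {"deltas": [48,-358,-72,23,-28,48,-358,-72,23,-28,48,-358,-72,23,-28,48,-358,-72,23,-28,48,-358,-72,23,-28,48,-358,-72,23,-28,48,-358,-72,23,-28,48,-358,-72,23,-28,48,-358,-72,23,-28,48,-358,-72,23,-28,48,-358,-72,23,-28,48,-358,-72,23,-28]}}

```text
clock: 14.9
position: [0.4755, -0.0725, 0.1264]
ee_rot: [0.0, 0.629, 0.777, 0.0]
contact_force: [0.2, 0.7, -0.6]
width: 0.048
gripper_force: 0.0
```

```bash
python3 go.py .4788 -.0716 .045 12.5; python3 - <<'E'
from chk import *
ps=[get_image("top"),get_image("scene")]
meas(ps,'black',.056,.02,.05,.643,.252)
for i,p in enumerate(ps):
    u=proj([.643,.252,.04],p)[0].astype(int);c=p["frame"][u[1]-35:u[1]+35,u[0]-35:u[0]+35];cv2.imwrite(f"pics/c{i}.png",cv2.resize(c,(400,400))[:,:,::-1])
a=cv2.hconcat([cv2.imread("pics/c0.png"),cv2.imread("pics/c1.png")]);cv2.imwrite("pics/a4.png",a)
E
```

```text
delta mm [ 0.1  3.3 81.4] turn -0.5 | yang 12.04 z [ 0.4755 -0.0725  0.1264] tilt [0.0006 0.0006] t 14.9
black 0 [  0.6428   0.2502 -15.2364   0.0644]
black 1 [  0.6445   0.2478 -15.0742   0.072 ]
```

View pics/a4.png

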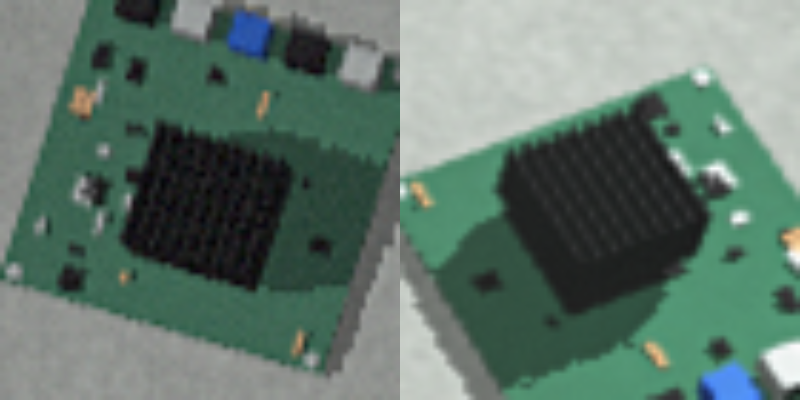

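The large sink stands square and flat on its plate in both views, about 2–4 mm off centre at most. Next is the small plate.

{"name": "apply_moves", "arguments": {"deltas": [44,0,3,35,0,44,0,3,70,0,44,0,3,90,0,44,0,3,96,0,44,0,3,98,0,44,0,3,98,0,44,0,3,98,0]}}

```text
clock: 15.58
position: [0.4795, -0.0719, 0.0294]
ee_rot: [0.001, 0.628, 0.778, 0.001]
contact_force: [0.1, -0.3, -0.7]
width: 0.0443
gripper_force: 0.0
```

```bash
python3 go.py .4788 -.0716 .026 12.5; python3 - <<'E'
from h import *
p=get_image("scene");u=proj([.4788,-.0716,.01],p)[0].astype(int);c=p["frame"][u[1]-40:u[1]+35,u[0]-50:u[0]+50];cv2.imwrite("pics/a5.png",cv2.resize(c,(800,600))[:,:,::-1])
E
```

```text
delta mm [ 0.5 -0.7  3.4] turn -0.4 | yang 12.15 z [ 0.4795 -0.0719  0.0294] tilt [ 0.0026 -0.0006] t 15.58
```

View pics/a5.png

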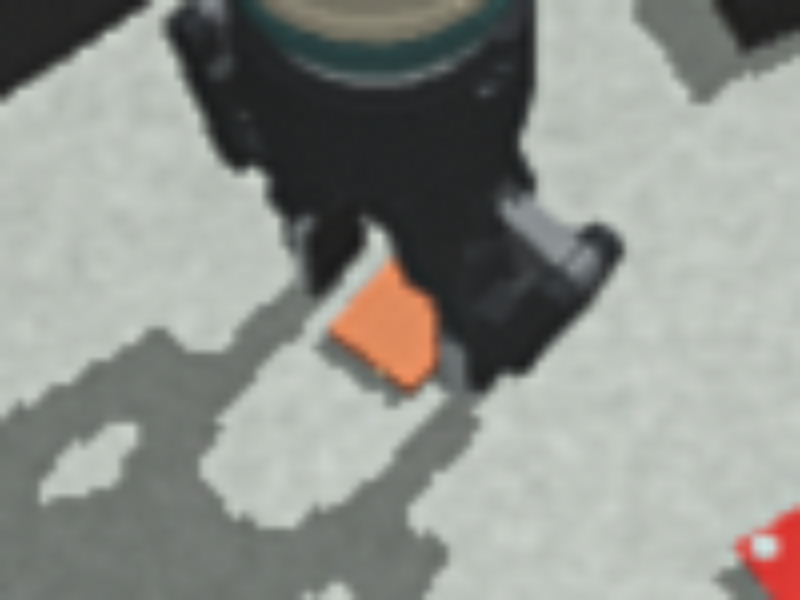

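The fingers straddle the small plate at about (390,330) in the crop. I'll lower and close.

{"name": "apply_moves", "arguments": {"deltas": [44,0,-1,2,0,44,0,-1,3,0,44,0,-1,3,0,36,0,-1,3,0,24,0,-1,3,0,24,0,-1,3,0,24,0,-1,3,0,24,0,-1,3,0,24,0,-1,3,0,24,0,-1,3,0]}}

```text
clock: 16.47
position: [0.4773, -0.0723, 0.0258]
ee_rot: [0.0, 0.629, 0.778, 0.0]
contact_force: [-1.4, -0.4, 5.5]
width: 0.0283
gripper_force: 39.6
```

```bash
python3 go.py .6595 -.2455 .15 -11.7
```

```text
delta mm [-207.5  141.9 -124. ] turn 23.8 | yang 12.09 z [ 0.4773 -0.0723  0.0258] tilt [ 0.0006 -0.0002] t 16.47
```

{"name": "apply_moves", "arguments": {"deltas": [24,0,0,-15,0,24,0,0,-50,0,24,0,0,-80,0,24,-207,142,-80,24,24,-207,142,-80,24,24,-207,142,-80,24,24,-207,142,-80,24,24,-207,142,-80,24,24,-207,142,-80,24,24,-207,142,-80,24,24,-207,142,-80,24,24,-207,142,-80,24]}}

```text
clock: 17.47
position: [0.6582, -0.2444, 0.1041]
ee_rot: [-0.002, 0.777, 0.63, -0.001]
contact_force: [-0.6, 0.3, -0.8]
width: 0.0284
gripper_force: 39.9
```

```bash
python3 go.py .6595 -.2455 .04 -11.7
```

```text
delta mm [-0.9  1.7 64. ] turn -0.2 | yang -11.93 z [ 0.6582 -0.2444  0.1041] tilt [-0.0028  0.0018] t 17.47
```

{"name": "apply_moves", "arguments": {"deltas": [24,-1,1,30,0,24,-1,1,50,0,24,-1,1,58,0,24,-1,1,60,0,24,-1,1,60,0,24,-1,1,60,0,24,-1,1,60,0]}}

```text
clock: 18.05
position: [0.661, -0.2462, 0.0471]
ee_rot: [0.001, 0.777, 0.63, 0.001]
contact_force: [-0.6, -0.1, -0.6]
width: 0.0283
gripper_force: 39.9
```

```bash
python3 go.py .6595 -.2455 .04 -11.7
```

```text
delta mm [ 0.4 -1.6  7.1] turn -0.2 | yang -11.89 z [ 0.661  -0.2462  0.0471] tilt [ 0.0027 -0.0012] t 18.05
```

{"name": "apply_moves", "arguments": {"deltas": [24,0,-1,3,0,24,0,-1,5,0,24,0,-1,6,0,24,0,-1,7,0,24,0,-1,7,0,24,0,-1,7,0]}}

```text
clock: 18.55
position: [0.6592, -0.2459, 0.0399]
ee_rot: [0.0, 0.777, 0.63, 0.0]
contact_force: [-1.8, 1.2, 6.1]
width: 0.0283
gripper_force: 40.6
```

{"name": "apply_moves", "arguments": {"deltas": [44,0,0,0,0,44,0,0,0,0,44,0,0,0,0,44,0,0,-10,0,44,0,0,-40,0,44,0,0,-80,0,52,0,0,-100,0,56,0,0,-100,0]}}

```text
clock: 19.22
position: [0.6625, -0.2475, 0.1455]
ee_rot: [0.006, 0.777, 0.63, 0.003]
contact_force: [0.8, -0.9, -0.0]
width: 0.056
gripper_force: 0.0
```

```bash
python3 go.py .4535 .0792 .1 -10.5
```

```text
delta mm [ 276.6 -272.4   41.5] turn -1.4 | yang -11.9 z [ 0.6625 -0.2475  0.1455] tilt [ 0.011  -0.0053] t 19.22
```

{"name": "apply_moves", "arguments": {"deltas": [58,277,-272,40,-1,58,277,-272,40,-1,58,277,-272,40,-1,58,277,-272,40,-1,58,277,-272,40,-1,58,277,-272,40,-1,58,277,-272,40,-1,58,277,-272,40,-1,58,277,-272,40,-1,58,277,-272,40,-1,58,277,-272,40,-1,58,277,-272,40,-1]}}

```text
clock: 20.22
position: [0.4499, 0.0817, 0.0984]
ee_rot: [0.0, 0.77, 0.638, 0.0]
contact_force: [-0.2, 0.5, 0.2]
width: 0.058
gripper_force: 0.0
```

```bash
python3 go.py .4535 .0792 .031 -10.5; python3 - <<'E'
from chk import *
ps=[get_image("top"),get_image("scene")]
meas(ps,'copper',.030,.014,.020,.6595,-.2455)
E
```

```text
delta mm [-1.8  4.  67.4] turn -0.3 | yang -10.77 z [0.4499 0.0817 0.0984] tilt [ 0.0004 -0.0004] t 20.22
copper 0 [  0.6599  -0.2457 -11.5213   0.052 ]
copper 1 [  0.6584  -0.2453 -10.7323   0.0468]
```

The small plate is right on the blue chip. Now the small black sink.

{"name": "apply_moves", "arguments": {"deltas": [58,-2,4,20,0,58,-2,4,45,0,58,-2,4,60,0,58,-2,4,65,0,58,-2,4,67,0,58,-2,4,67,0,58,-2,4,67,0]}}

```text
clock: 20.9
position: [0.4549, 0.0781, 0.032]
ee_rot: [0.001, 0.771, 0.636, 0.001]
contact_force: [-0.3, 0.2, 0.2]
width: 0.0577
gripper_force: 0.0
```

```bash
python3 go.py .4535 .0792 .031 -10.5; python3 - <<'E'
from h import *
p=get_image("scene");u=proj([.4535,.0792,.02],p)[0].astype(int);c=p["frame"][u[1]-40:u[1]+35,u[0]-50:u[0]+50];cv2.imwrite("pics/a6.png",cv2.resize(c,(800,600))[:,:,::-1])
E
```

```text
delta mm [ 0.8 -1.6  1. ] turn -0.5 | yang -10.95 z [0.4549 0.0781 0.032 ] tilt [0.0018 0.0001] t 20.9
```

View pics/a6.png

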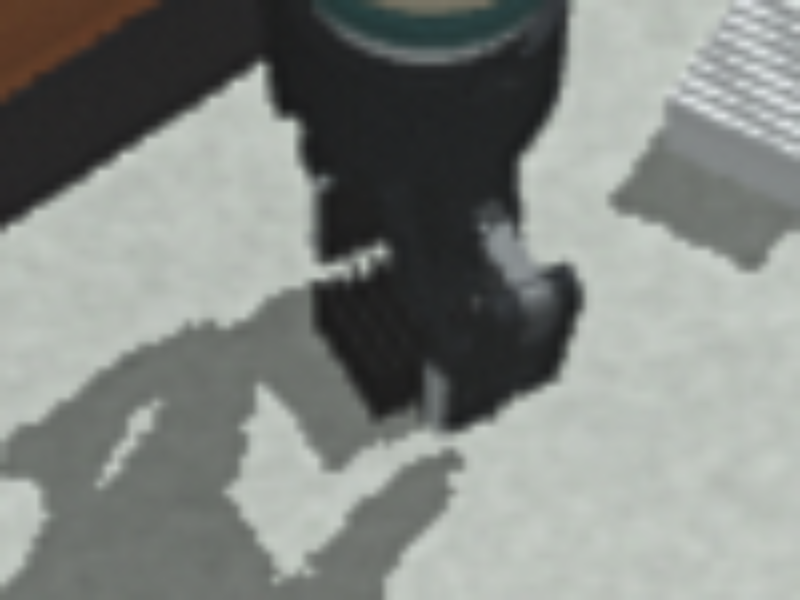

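The fingers are on either side of the small black sink at about (375,340), and the silver sink is clear on the right. I'll close.

{"name": "apply_moves", "arguments": {"deltas": [50,1,-2,1,0,40,1,-2,1,0,32,1,-2,1,0,32,1,-2,1,0,32,1,-2,1,0,32,1,-2,1,0,32,1,-2,1,0]}}

```text
clock: 21.53
position: [0.4521, 0.0801, 0.0311]
ee_rot: [0.0, 0.771, 0.637, 0.0]
contact_force: [-1.8, -0.8, 6.6]
width: 0.037
gripper_force: 41.0
```

```bash
python3 go.py .6593 -.2455 .15 -11.7
```

```text
delta mm [-280.6  265.1 -118.8] turn 0.8 | yang -10.89 z [0.4521 0.0801 0.0311] tilt [0.001  0.0001] t 21.53
```

{"name": "apply_moves", "arguments": {"deltas": [32,0,0,-25,0,32,0,0,-60,0,32,-281,265,-80,1,32,-281,265,-80,1,32,-281,265,-80,1,32,-281,265,-80,1,32,-281,265,-80,1,32,-281,265,-80,1,32,-281,265,-80,1,32,-281,265,-80,1,32,-281,265,-80,1,32,-281,265,-80,1]}}

```text
clock: 22.53
position: [0.6625, -0.2526, 0.1103]
ee_rot: [0.003, 0.777, 0.629, 0.0]
contact_force: [0.7, -0.2, 0.9]
width: 0.0374
gripper_force: 40.4
```

```bash
python3 go.py .6593 -.2455 .051 -11.7
```

```text
delta mm [ 6.5 -5.  59.3] turn -0.4 | yang -12.06 z [ 0.6625 -0.2526  0.1103] tilt [ 0.0049 -0.0048] t 22.53
```

{"name": "apply_moves", "arguments": {"deltas": [32,4,-2,25,0,32,4,-2,45,0,32,4,-2,52,0,32,4,-2,54,0,32,4,-2,54,0,32,4,-2,54,0,32,4,-2,54,0]}}

```text
clock: 23.12
position: [0.6588, -0.242, 0.0579]
ee_rot: [0.001, 0.777, 0.63, 0.001]
contact_force: [-0.7, -0.1, 0.0]
width: 0.0372
gripper_force: 40.4
```

```bash
python3 go.py .6593 -.2455 .051 -11.7
```

```text
delta mm [-3.3  1.2  6.9] turn -0.2 | yang -11.89 z [ 0.6588 -0.242   0.0579] tilt [ 0.0026 -0.0012] t 23.12
```

{"name": "apply_moves", "arguments": {"deltas": [32,-3,1,1,0,32,-3,1,3,0,32,-3,1,5,0,32,-3,1,6,0,32,-3,1,7,0,32,-3,1,7,0,32,-3,1,7,0]}}

```text
clock: 23.7
position: [0.6584, -0.2452, 0.0512]
ee_rot: [0.001, 0.777, 0.63, 0.0]
contact_force: [-2.3, 0.8, 7.5]
width: 0.0371
gripper_force: 41.3
```

{"name": "apply_moves", "arguments": {"deltas": [54,0,0,0,0,54,0,0,0,0,54,0,0,0,0,54,0,0,-10,0,54,0,0,-40,0,54,0,0,-80,0,54,0,0,-120,0,54,150,200,-150,0,54,150,200,-150,0,54,150,200,-150,0,54,150,200,-150,0,54,150,200,-150,0]}}

```text
clock: 24.7
position: [0.847, -0.1567, 0.1955]
ee_rot: [0.0, 0.777, 0.63, 0.0]
contact_force: [1.6, -1.0, 0.6]
width: 0.0538
gripper_force: 0.0
```

{"name": "apply_moves", "arguments": {"deltas": [54,0,-150,0,0,54,0,-150,0,0,54,0,-150,0,0,54,0,-150,0,0,54,0,-150,0,0,54,0,-150,0,0]}}

```text
clock: 25.2
position: [0.6982, -0.1263, 0.1952]
ee_rot: [0.0, 0.777, 0.63, 0.0]
contact_force: [0.8, -0.5, 0.8]
width: 0.0541
gripper_force: 0.0
```

```bash
python3 - <<'E'
from chk import *
print(get_state()["position"])
ps=[get_image("top"),get_image("scene")]
meas(ps,'black',.056,.02,.05,.643,.252)
meas(ps,'black',.038,.02,.042,.659,-.2455)
L=[]
for p in ps:
  for P in ([.643,.252,.035],[.659,-.2455,.035]):
    u=proj(P,p)[0].astype(int);L.append(cv2.resize(p["frame"][u[1]-30:u[1]+30,u[0]-40:u[0]+40],(400,300))[:,:,::-1])
cv2.imwrite("pics/a7.png",cv2.vconcat([cv2.hconcat(L[:2]),cv2.hconcat(L[2:])]))
E
```

```text
[ 0.69815351 -0.1263247   0.19522938]
black 0 [  0.6429   0.2501 -14.4108   0.2747]
black 1 [  0.6444   0.2479 -15.7589   0.0741]
black 0 [  0.7113  -0.2473 -39.9871   0.9699]
black 1 [  0.6619  -0.2474 -12.1149   0.0797]
```

View pics/a7.png

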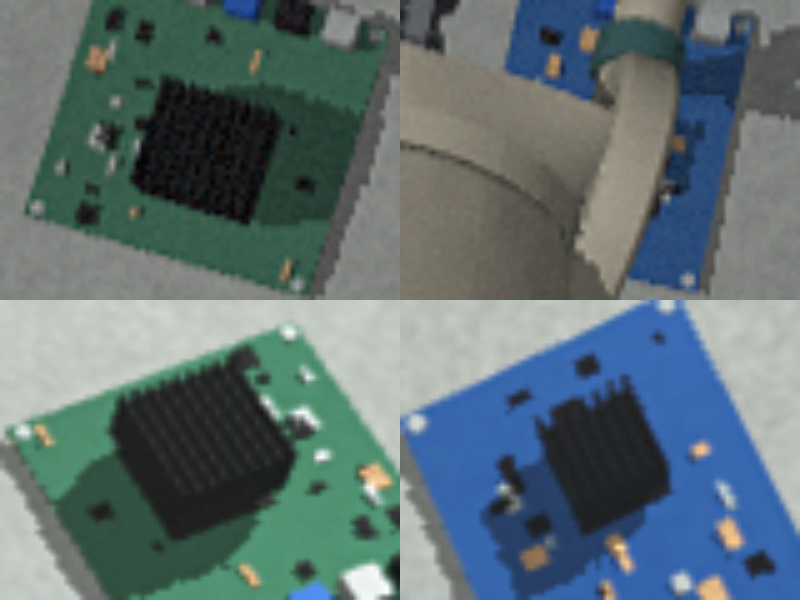

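Both sinks stand fins up, square and centred within about 4 mm, and the gripper is clear. In the scene view they sit at about (205,430) and (605,455) of the crop. I'm handing the job in.

```bash
python3 -c "
from rig import *
print(sign_off())"
```

```text
the job is handed in; nothing more can be done
None
```

The job is handed in: both copper plates and both black sinks sit flat and square on their chips, each measured within about 4 mm of centre. I never handled the silver parts; sign-off returned no verdict.

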